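# Put the label printer's battery on charge

## Task

The label printer's battery pack is flat and has to go on charge. Squeeze the two green buttons on its sides together, with a light grip, to unlatch it, and lift it out without lifting or dragging the printer along; then lower it into the empty charger and press it down, no harder than it needs, until it clicks home and both buttons have sprung back out. Let go of it and leave the jar, the tin and the gift box beside the work where they are.

Things in the scene. Friction and masses are not known exactly. Their poses are not given: they have to be found in the camera images.
- battery_grip (a point): Centre of the dark grey battery pack, midway between its two green side buttons: the point to pinch. Own z up, buttons on the own +y and -y sides, each 30 mm long x 26 mm tall, centred at this height, 5 mm proud. The pack is 54 mm wide over the buttons, 44 mm when both are pressed flush (the head itself is 58 mm long in x, 44 mm wide in y). About 0.25 kg.
- battery_top (a point): Centre of the pack's flat top, 20 mm above battery_grip: the place to press it down. The head is 48 mm tall (underside, a rubber dust seal, 28 mm below battery_grip).
- battery_foot (a point): Centre of the foot of the pack's stem, 64 mm below battery_grip. The stem below the head is 46 mm (x) x 34 mm (y) x 36 mm tall with a chamfered foot, and plugs into a bay; either way round fits.
- button_a (a joint): Button on the pack's own +y side: 0 = sprung out, 0.005 m = pressed flush. 2 N to start, 6 N when flush. It carries a latch nose on the stem (sloped below, flat on top) that catches under a lip in the bay. With both buttons pressed 3.5 mm or more the pack is free, and a sprung plate below pushes it up by up to 8 mm (about 5 N in the printer).
- button_b (a joint): The same button on the pack's own -y side. The shell stands a squeeze of up to 80 N from each finger; 40 N is plenty.
- printer: Portable label printer, off-white, 140 mm (x) x 108 mm (y), loose on the counter, 1.6 kg. Origin: centre of its underside; its label slot faces own -x. The front half is a roll housing up to 78 mm tall; the rear half is a flat deck 46 mm above the counter with the battery bay.
- printer_bay (a point): Centre of the printer's battery bay at deck height (37 mm behind the printer's origin, 46 mm above the counter); axes as the printer's. The pack starts latched in it, its buttons towards own +y and -y, battery_grip 30 mm above this point. Fingertips must stay above the deck.
- charger: Single-bay charger, light grey, 112 mm (x) x 94 mm (y) x 46 mm tall, fixed to the counter; a slope with small lights faces own -x. Origin on its underside. Its empty bay has a lip on either side for the pack's latches.
- charger_bay (a point): Centre of the mouth of the charger's bay at the height of its flat deck, 46 mm above the counter. The bay is 48.4 mm long along own x, 36.4 mm wide along own y (1.2 mm clearance round the stem), rim chamfered 3 mm. Home: the latches have clicked and battery_grip rests 30 mm above this point; a soft rubber seal under the head meets the deck when it is 28 mm above.
- charger_plate (a joint): Sprung contact plate in the charger's bay: 0 = up, 0.008 m = pack home. It pushes up with 6 N (up) to 10 N (home); a pack not latched rises again when let go. Pressing the pack home with its buttons out takes 10 to 15 N until the click; with the buttons held pressed only the plate resists. Pushing with over 25 N is too much.
- jar_mid (a point): Middle of the amber honey jar (54 mm across, 75 mm tall), a bystander standing between the two machines; this point is 37 mm above the counter.
- tin_mid (a point): Middle of the round dark green tin (69 mm across, 42 mm tall), a bystander to the left.
- gift_mid (a point): Middle of the dark green gift box with a yellow ribbon (72 x 114 x 49 mm), a bystander to the right.

How it is judged:
On the way:
1. the pack is out of the printer and held clear above its bay (z of battery_grip in the frame of printer_bay above 0.075 m), for 0.1 s.
At the end, for the whole second after the job is handed in: the pack stands upright in the charger's bay, latched: its pinch point 26 to 32.5 mm above the charger's deck and within 4 mm of the bay's centre, square to the bay, at rest, both buttons sprung out to within 1.5 mm (horizontal distance between battery_grip and charger_bay below 0.004 m and z of battery_grip in the frame of charger_bay between 0.026 and 0.0325 m and angle between the y axis of battery_grip and the y axis of charger_bay, either way round below 0.1 rad and angle between battery_grip's own z axis and vertical below 0.08 rad and value of joint each of button_a, button_b below 0.0015 m and linear speed of battery below 0.02 m/s); the robot touches nothing.
It fails at once if the printer is lifted, tipped or dragged more than 25 mm (distance of printer from where it was at the start of the episode above 0.025 m or height (world z) of printer above 0.01 m or angle between printer's own z axis and vertical above 0.12 rad).
It fails at once if the pack is forced against the charger with more than 60 N, sideways jamming included (contact force between battery and charger above 60 N).
It fails at once if the jar, the tin or the gift box is moved more than 20 mm (distance of any of jar_mid, tin_mid, gift_mid from where it was at the start of the episode above 0.02 m).
It fails at once if the pack is squeezed with a very hard grip (over 160 N on the two fingers together) (contact force between the fingers and battery above 160 N).
It also fails if it takes over 51 s, if anything falls off the work surface, if the arm or the gripper's body presses on something with over 40 N, if the wrist force passes 120 N, or if a joint passes its speed limit or range.

## Robot

A 6-joint arm with a two-finger parallel gripper is mounted at the origin on a cart in front of the work surface, level with it; the furniture and walls round the work are solid. World frame = base frame: x ahead of the robot, y to its left, z up, the work surface at z = 0. Lengths are in m, angles in rad, forces in N, time in s.
With the tool pointing down it reaches from about 0.275 to 0.825 m from the base axis. Payload 4.9 kg.
Tool frame: the origin (TCP) lies midway between the tips of the shut fingers; the grasp point (between the pads) lies 19 mm behind it (bot.grip_depth is the distance from the TCP to the grasp point, in m); y points along the fingers, x is the direction in which the jaws open and shut, and the axes are right-handed (so a half turn about y gives the same grasp; the last joint's range is limited). The gripper opens to 85 mm and grips with 20 to 120 N. Pads are 22 mm wide; open, the fingers measure 114 mm over their backs; the gripper's body (76 mm by 85 mm) begins 54 mm behind the grasp point. The pads swing forward as they close: fully open they stand 13 mm farther back than shut.
Start: joints at [-1.426, 0.326, -0.193, 1.052, 0, 1.437], TCP at [0.151, -0.529, 0.231] pointing down, gripper open.
Joint ranges: [-2.65, 2.65], [-0.97, 1.79], [-1.3, 1.35], [-1.93, 2.1], [-1.47, 1.37], [-3.14, 3.14]. Speed limits (rad/s): [2.57, 2.57, 3.14, 3.14, 3.14, 3.14].

## Interface

Orientations are given as a unit quaternion [w, x, y, z].
In Python, from cell import bot gives the robot as it stands. Calls block until the motion is done:
- bot.move_pose(position, orientation): joint-space move of the TCP to a pose.
- bot.move_linear(position, speed=0.15, rotation=None, until_force=None): straight line of the TCP; rotation=None keeps the orientation; speed is the mean speed in m/s. With until_force (N) it stops when the force on the tool has changed by that much, and returns True; else False.
- bot.goto_joints(angles): joint-space move.
- bot.set_gripper(opening, grasp_force=None): opening from 0.0 (shut) to 1.0 (fully open); grasp_force is the grip in N (None keeps the last); returns when the fingers have stopped.
- bot.wait(seconds).
- bot.solve_ik(position, orientation): joint angles nearest the present ones, or None.
- bot.camera(name): name is "scene" or "top" or "wrist"; returns the picture (384x512x3 uint8, red, green, blue); there is no depth.
- bot.calibration(name): a dict with "mtx" (3x3 intrinsics, pixels), "extrinsics" (4x4, takes a point from world to camera coordinates); the wrist camera has in their place "hand_eye" (4x4, takes a point from camera to tool coordinates, whose origin is the TCP and whose axes are the tool frame's). Camera axes: x right, y down, z forward; pixel columns grow to the right and rows downward; lengths in m; the calibration is good to about 2 mm. A picture is of the moment at which its call begins: read the wrist's pose just before it. calibration takes no time and is no camera call.
A pose or a line that the arm cannot do raises bot.PlanningError and nothing moves.
- bot.close_job(): hands the job in, once; it reports no verdict.
Trained networks look in the newest picture that a camera, given by its name, has taken for a name from the list of things; names that differ only in an ending like _2 or _b are one class to them, and where a whole thing is asked for, a point or a joint stands for the part that bears it (a point fixed in the world has none). Each returns a list of dicts, best first, with "confidence" (0 to 1); they miss things now and then, are a little off and sometimes report something else, mostly with a low value. They report only what shows in the picture. A call takes as long as a camera call.
- bot.search_frame(camera, thing): "bbox" ([left, top, width, height] in pixels, round what is visible of it).
Readings, each from a call of its own:
- bot.read_clock(): time.
- bot.read_joint_positions(): joint angles.
- bot.read_joint_vel(): joint speeds.
- bot.read_joint_efforts(): joint torques, N m.
- bot.read_position(): TCP position.
- bot.read_tool_rot(): TCP orientation.
- bot.read_ft_force(): force on the tool from outside, world axes, zero at the start.
- bot.read_moment(): the same for the moment, N m.
- bot.read_gripper_width(): opening from 0.0 (shut) to 1.0 (fully open).
Only numpy, scipy, OpenCV 4.12 (cv2) and the standard library are available. Lean on these libraries where they do the work, as an engineer would, in place of code of your own. Each camera call takes 0.05 s, during which the arm holds its last target. There are 200 camera calls.

## Working session

There is one attempt and no reset: what is moved stays moved. The work goes in short steps, each a Python script; the robot and the scene stay as the last script left them, time stands still between calls to the robot, and variables do not carry over. Pictures are saved under pics/ and viewed, about 8 in all and at most 12, crops included, and the job is handed in when it is done.

```bash
ls; mkdir -p pics; python3 - <<'E'
from cell import bot
import cv2,numpy as np
for c in ["top","scene"]:
    im=bot.camera(c); cv2.imwrite(f"pics/{c}0.png",cv2.cvtColor(im,cv2.COLOR_RGB2BGR))
    k=bot.calibration(c); print(c,np.round(k["mtx"],1).tolist(),np.round(k["extrinsics"],4).tolist())
    for t in ["battery_grip","printer","charger","charger_bay","jar_mid","tin_mid","gift_mid","button_a"]:
        try: print(t,[(np.round(d["bbox"],0).tolist(),round(d["confidence"],2)) for d in bot.search_frame(c,t)[:2]])
        except Exception as e: print(t,e)
k=bot.calibration("wrist");print({a:np.round(b,4).tolist() for a,b in k.items()})
print(bot.read_clock(),bot.read_tool_rot(),bot.read_position(),bot.grip_depth)
E
```

```text
pics
top [[431.1, 0.0, 262.6], [0.0, 431.1, 187.2], [0.0, 0.0, 1.0]] [[-0.4999, -0.866, -0.0121, 0.2142], [-0.7443, 0.4366, -0.5054, 0.3846], [0.4429, -0.2436, -0.8628, 1.4694], [0.0, 0.0, 0.0, 1.0]]
battery_grip [([199.0, 197.0, 18.0, 24.0], 0.59), ([194.0, 202.0, 43.0, 44.0], 0.46)]
printer []
charger [([288.0, 161.0, 17.0, 23.0], 0.57)]
charger_bay [([283.0, 160.0, 23.0, 26.0], 0.78)]
jar_mid [([258.0, 188.0, 18.0, 23.0], 0.56)]
tin_mid [([156.0, 242.0, 25.0, 22.0], 0.92)]
gift_mid [([343.0, 141.0, 20.0, 25.0], 0.89)]
button_a []
scene [[439.9, 0.0, 263.8], [0.0, 439.9, 196.8], [0.0, 0.0, 1.0]] [[-0.8706, -0.4918, -0.012, 0.3676], [-0.2502, 0.4636, -0.85, 0.1927], [0.4236, -0.737, -0.5267, 1.361], [0.0, 0.0, 0.0, 1.0]]
battery_grip [([207.0, 218.0, 24.0, 20.0], 0.92)]
printer [([199.0, 226.0, 59.0, 40.0], 0.71)]
charger [([265.0, 177.0, 38.0, 26.0], 0.97)]
charger_bay [([266.0, 177.0, 36.0, 24.0], 0.74)]
jar_mid [([254.0, 201.0, 19.0, 20.0], 0.93)]
tin_mid [([178.0, 273.0, 30.0, 26.0], 0.67), ([209.0, 219.0, 21.0, 23.0], 0.32)]
gift_mid []
button_a [([211.0, 227.0, 4.0, 11.0], 0.43)]
{'mtx': [[283.2787, 0.0, 256.9801], [0.0, 283.2787, 193.3674], [0.0, 0.0, 1.0]], 'hand_eye': [[1.0, 0.001, -0.0003, -0.0004], [0.0005, -0.3072, 0.9517, -0.1432], [0.0009, -0.9517, -0.3072, 0.0796], [0.0, 0.0, 0.0, 1.0]]}
0.9 [ 0.56462693 -0.5646233   0.42567306 -0.42567523] [ 0.15137143 -0.5287718   0.2312939 ] 0.0187
```

```bash
python3 - <<'E'
import cv2,numpy as np
a=cv2.imread("pics/top0.png")[120:280,130:380]; b=cv2.imread("pics/scene0.png")[150:310,150:340]
a=cv2.resize(a,None,fx=3.2,fy=3.2,interpolation=cv2.INTER_CUBIC); cv2.imwrite("pics/a.png",a)
b=cv2.resize(b,None,fx=3.5,fy=3.5,interpolation=cv2.INTER_CUBIC); cv2.imwrite("pics/b.png",b)
E
```

```text
(no output)
```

View pics/a.png

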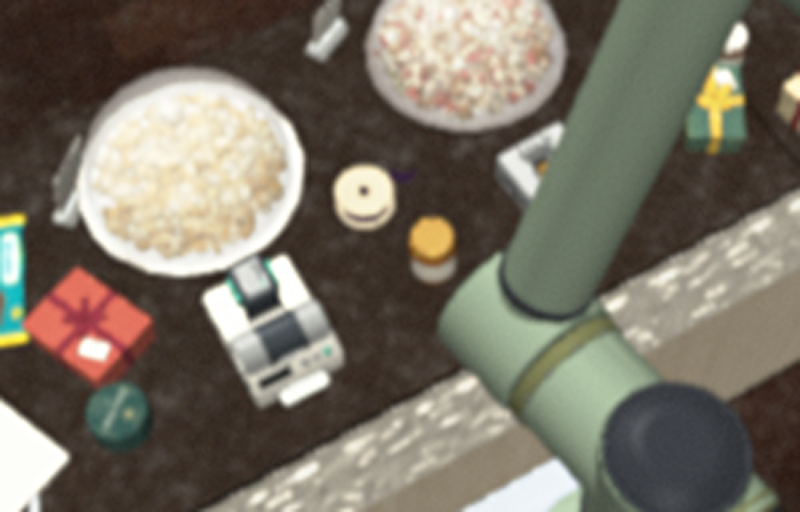

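View pics/b.png

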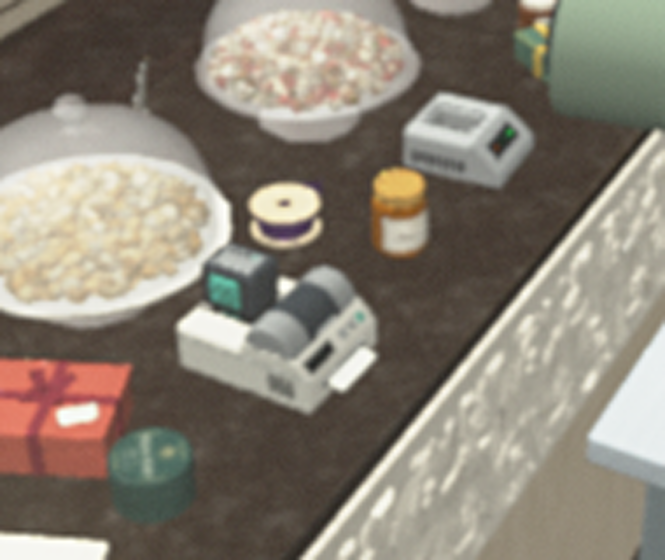

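The top view shows the pack at about px (210,209), the jar at (265,198), the tin at (167,249), the gift at (354,155), and the charger partly hidden by the arm. The scene view shows the pack at about (219,230) and the charger at (283,190). Next I'll triangulate.

```bash
cat > h.py <<'E'
from cell import bot
import cv2,numpy as np
from scipy.spatial.transform import Rotation as R
def rot(q): return R.from_quat(np.roll(q,-1))
def quat(m): return np.roll(R.from_matrix(m).as_quat(),1)
def camT(name):            # world->camera
    k=bot.calibration(name)
    if name!="wrist": return np.array(k["mtx"]),np.array(k["extrinsics"])
    T=np.eye(4); T[:3,:3]=rot(bot.read_tool_rot()).as_matrix(); T[:3,3]=bot.read_position()
    return np.array(k["mtx"]),np.linalg.inv(T@np.array(k["hand_eye"]))
def back(K,E,uv,z):
    d=E[:3,:3].T@np.linalg.inv(K)@np.array([*uv,1.]); c=-E[:3,:3].T@E[:3,3]
    return c+d*(z-c[2])/d[2]
def proj(K,E,P):
    p=(E[:3,:3]@np.atleast_2d(P).T).T+E[:3,3]; p=p@K.T; return p[:,:2]/p[:,2:]
def down(yaw):             # jaw axis (tool x) at yaw, tool y down
    x=np.array([np.cos(yaw),np.sin(yaw),0]); y=np.array([0,0,-1.]); return quat(np.array([x,y,np.cross(x,y)]).T)
E
python3 - <<'E'
from h import *
for c,l in {"top":dict(packtop=(209.5,204,.096),packmid=(210,209,.076),jar=(265,197,.06),tin=(167,249,.035),gift=(354,155,.025),chcorner=(286,173,.046)),
 "scene":dict(packmid=(219,230,.076),chdeck=(279.5,182,.046),chmid=(284,190,.023),jar=(264,211,.037),tin=(193,286,.021))}.items():
    K,E=camT(c)
    for n,(u,v,z) in l.items(): print(c,n,np.round(back(K,E,(u,v),z),3))
print(rot(bot.read_tool_rot()).as_matrix().round(2).tolist())
E
```

```text
top packtop [0.481 0.189 0.096]
top packmid [0.473 0.194 0.076]
top jar [ 0.422 -0.008  0.06 ]
top tin [0.428 0.392 0.035]
top gift [ 0.425 -0.425  0.025]
top chcorner [ 0.48  -0.136  0.046]
scene packmid [0.469 0.2   0.076]
scene chdeck [ 0.467 -0.202  0.046]
scene chmid [ 0.441 -0.191  0.023]
scene jar [ 0.427 -0.011  0.037]
scene tin [0.428 0.396 0.021]
[[0.28, 0.0, 0.96], [-0.96, 0.0, 0.28], [-0.0, -1.0, 0.0]]
```

```bash
cat >> h.py <<'E'
def shot(fn):
    K,E=camT("wrist"); im=bot.camera("wrist"); cv2.imwrite(f"pics/{fn}.png",cv2.cvtColor(im,cv2.COLOR_RGB2BGR))
    np.savez(f"pics/{fn}.npz",K=K,E=E); return K,E,im
E
python3 - <<'E'
from h import *
K,E=camT("top")
d=back(K,E,(194,212.8),.046)-back(K,E,(219.7,200.6),.046); yp=np.arctan2(d[1],d[0]); print("printer y yaw",yp,np.linalg.norm(d))
for n,p,yaw in [("ch1",(.457,-.20,.24),np.pi/2),("pk1",(.472,.195,.26),yp if yp>0 else yp+np.pi)]:
    bot.move_pose(p,down(yaw)); shot(n)
    for t in ["battery_grip","charger","charger_bay","button_a","printer"]: print(n,t,[(np.round(d["bbox"],0).tolist(),round(d["confidence"],2)) for d in bot.search_frame("wrist",t)[:2]])
    print(bot.read_joint_positions().round(2),bot.read_clock())
a=[cv2.imread(f"pics/{n}.png") for n in("ch1","pk1")]
cv2.imwrite("pics/c.png",cv2.resize(np.hstack(a),(800,300),interpolation=cv2.INTER_AREA))
E
```

```text
printer y yaw 1.5486159729884925 0.10547339218449425
ch1 battery_grip [([499.0, 156.0, 13.0, 43.0], 0.72)]
ch1 charger [([221.0, 110.0, 79.0, 96.0], 0.58)]
ch1 charger_bay [([219.0, 109.0, 83.0, 97.0], 0.92)]
ch1 button_a []
ch1 printer [([500.0, 154.0, 12.0, 48.0], 0.56)]
[-0.56  0.23 -0.31  1.04 -0.   -0.56] 2.9417
pk1 battery_grip [([230.0, 145.0, 53.0, 56.0], 0.57)]
pk1 charger [([0.0, 111.0, 28.0, 84.0], 0.98)]
pk1 charger_bay [([0.0, 111.0, 25.0, 79.0], 0.88)]
pk1 button_a [([237.0, 164.0, 6.0, 25.0], 0.67)]
pk1 printer [([212.0, 64.0, 93.0, 129.0], 0.93)]
[ 0.25  0.24 -0.24  1.09 -0.    0.27] 4.7083
```

View pics/c.png

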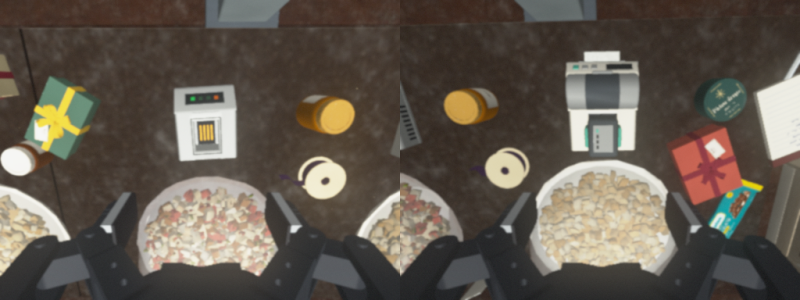

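Wrist views (picture 3): the charger bay is at about px (266,173) in the left shot and the pack at about (258,170) in the right one. Tall covered bowls stand just behind both. I'll take closer shots at equal camera-to-face distances so that hand-eye bias cancels.

```bash
python3 - <<'E'
from h import *
z=np.load("pics/pk1.npz");K,E=z["K"],z["E"]
for zz in(.05,.08): print("bowl",zz,[np.round(back(K,E,p,zz)[:2],3).tolist() for p in((173,265),(358,265),(260,206))])
print("pack", back(K,E,(258,160),.096))
z=np.load("pics/ch1.npz"); print("bay",back(z["K"],z["E"],(265,173),.046))
bot.move_pose((.465,.195,.22),down(1.5486)); shot("pk2")
bot.move_pose((.457,-.20,.24),down(np.pi/2)); bot.move_linear((.457,-.20,.17)); shot("ch2")
print(bot.read_position(),bot.read_clock())
o=[]
for n in("pk2","ch2"):
    o.append(cv2.resize(cv2.imread(f"pics/{n}.png")[90:250,190:330],None,fx=2.85,fy=2.85,interpolation=cv2.INTER_CUBIC))
cv2.imwrite("pics/d.png",np.hstack(o)); print(o[0].shape)
E
```

```text
bowl 0.05 [[0.613, 0.072], [0.619, 0.336], [0.526, 0.198]]
bowl 0.08 [[0.595, 0.083], [0.6, 0.324], [0.515, 0.198]]
pack [0.45511709 0.19658049 0.096     ]
bay [ 0.46171359 -0.18982508  0.046     ]
[ 0.45781495 -0.20003125  0.17095738] 7.175
(456, 399, 3)
```

View pics/d.png

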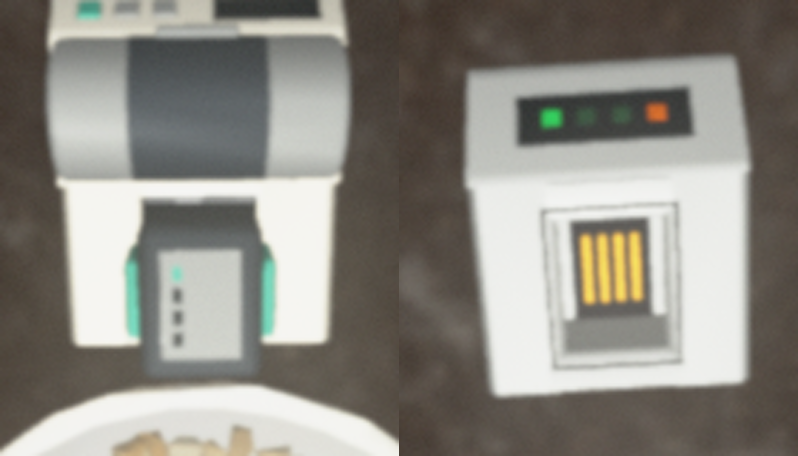

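Picture 4 shows the pack top at crop corners of roughly (143,232), (258,232), (260,372) and (147,374). The charger bay outline is at (142,210), (279,204), (282,362) and (156,368). I'll back-project these and check the sizes.

```bash
python3 - <<'E'
from h import *
def rect(n,c,z):
    d=np.load(f"pics/{n}.npz"); P=np.array([back(d["K"],d["E"],(190-.5+(u+.5)/2.85,90-.5+(v+.5)/2.85),z)[:2] for u,v in c])
    L=lambda a,b:round(1000*np.linalg.norm(P[b]-P[a]),1)
    A=lambda a,b:round(np.arctan2(*(P[b]-P[a])[::-1])-np.pi/2,3)
    print(n,"ctr",P.mean(0).round(4),"wy",L(0,1),L(3,2),"lx",L(0,3),L(1,2),"yaw",A(0,1),A(3,2),round(A(0,3)+np.pi/2,3),round(A(1,2)+np.pi/2,3))
rect("pk2",[(143,232),(258,232),(260,372),(147,374)],.096)
rect("pk2",[(127,250),(275,250),(275,335),(127,335)],.085)
rect("pk2",[(63,180),(338,180),(328,343),(75,346)],.046)
rect("ch2",[(142,210),(279,204),(282,362),(156,368)],.046)
rect("ch2",[(69,186),(349,166),(348,382),(95,396)],.046)
# subpixel lines: print profiles
for n in("pk2",):
    g=cv2.cvtColor(cv2.imread(f"pics/{n}.png"),cv2.COLOR_BGR2HSV)
    m=cv2.inRange(g,(70,90,60),(95,255,255)); k,l,s,c=cv2.connectedComponentsWithStats(m)
    print([(s[i].tolist(),c[i].round(1).tolist()) for i in range(1,k) if s[i][4]>20])
g=cv2.cvtColor(cv2.imread("pics/pk2.png"),cv2.COLOR_BGR2GRAY)
print("row205",g[205,230:290].tolist()); print("col240",g[150:240,240].tolist())
E
```

```text
pk2 ctr [0.4745 0.1985] wy 38.9 40.4 lx 52.1 51.3 yaw -0.022 -0.002 -0.012 0.018
pk2 ctr [0.4739 0.1983] wy 52.5 54.3 lx 32.2 32.2 yaw -0.022 -0.022 -0.046 0.01
pk2 ctr [0.4742 0.1987] wy 108.3 106.3 lx 70.1 68.7 yaw -0.022 -0.009 0.002 -0.027
ch2 ctr [ 0.4633 -0.1908] wy 46.1 45.2 lx 57.8 57.5 yaw 0.046 0.053 0.07 0.054
ch2 ctr [ 0.4628 -0.1907] wy 93.3 91.7 lx 77.0 78.1 yaw 0.073 0.062 0.078 0.058
[([218, 91, 7, 5, 31], [220.8, 93.1]), ([282, 181, 4, 26, 89], [283.4, 192.9]), ([235, 182, 4, 25, 81], [236.3, 194.5]), ([413, 259, 64, 51, 1035], [442.6, 283.6])]
row205 [245, 245, 244, 237, 213, 192, 188, 182, 156, 123, 104, 107, 111, 114, 119, 141, 176, 200, 208, 206, 203, 195, 194, 196, 201, 206, 210, 209, 208, 208, 208, 208, 208, 207, 209, 207, 207, 208, 208, 208, 209, 208, 209, 199, 172, 139, 122, 117, 113, 109, 109, 127, 157, 180, 186, 203, 229, 242, 245, 245]
col240 [91, 92, 121, 191, 236, 243, 245, 244, 236, 195, 154, 134, 126, 124, 127, 124, 125, 123, 117, 105, 98, 95, 95, 95, 98, 97, 98, 97, 97, 98, 98, 98, 98, 99, 101, 99, 98, 101, 98, 99, 99, 100, 101, 100, 100, 101, 102, 103, 103, 102, 105, 104, 104, 104, 104, 104, 105, 105, 108, 110, 108, 101, 99, 99, 100, 98, 98, 100, 100, 97, 98, 94, 95, 94, 100, 123, 160, 203, 235, 242, 244, 244, 244, 244, 242, 235, 227, 223, 222, 222]
```

The fits agree with the given sizes. The pack is at (0.4743, 0.1985) with yaw about −0.012, and the bay is at (0.4632, −0.1908) with yaw about +0.06. Next is the grasp.

```bash
python3 - <<'E'
from h import *
q=down(np.pi/2-.012); P=np.array([.4743,.1985,0])
bot.move_linear((.4578,-.20,.24),speed=.2)
bot.move_pose(P+[0,0,.22],q)
bot.set_gripper(1.0)
bot.wait(.2); f0=bot.read_ft_force()
h=bot.move_linear(P+[0,0,.115],speed=.12,until_force=10); print(h)
if not h: h=bot.move_linear(P+[0,0,.053],speed=.06,until_force=8); print(h)
print(bot.read_position().round(4),(bot.read_ft_force()-f0).round(2),bot.read_clock())
shot("g1"); cv2.imwrite("pics/e.png",cv2.imread("pics/g1.png"))
E
```

```text
False
False
[0.4747 0.1986 0.0534] [ 0.09 -0.   -0.24] 11.7833
```

View pics/e.png

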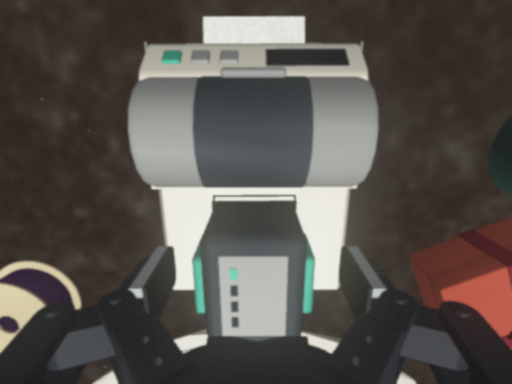

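Picture 5 shows the pack centred between the open fingers (buttons at u=200 and u=309), with no contact. Now I'll grip lightly and lift.

```bash
python3 - <<'E'
from h import *
p=np.array(bot.read_position()); f0=bot.read_ft_force()
bot.set_gripper(0.0,grasp_force=35); bot.wait(.2)
w=bot.read_gripper_width(); print("w",w,w*85,(bot.read_ft_force()-f0).round(2))
if w*85<49:
    for dz in(.006,.014,.024):
        h=bot.move_linear(p+[0,0,dz],speed=.03,until_force=12); print(dz,h,(bot.read_ft_force()-f0).round(2),bot.read_gripper_width())
        if h: break
    else:
        bot.move_linear(p+[0,0,.14],speed=.15); bot.wait(.3); print((bot.read_ft_force()-f0).round(2),bot.read_gripper_width())
print(bot.read_clock()); shot("l1"); cv2.imwrite("pics/f.png",cv2.imread("pics/l1.png"))
E
```

```text
w 0.5104340273889871 43.38689232806391 [-1.12 -3.4   3.06]
0.006 False [-1.65 -3.87  1.43] 0.5119789044299589
0.014 False [-2.04 -4.92 -2.1 ] 0.5092649442195316
0.024 False [-2.66 -5.73 -1.04] 0.5056686227536291
[-1.51 -0.14 -1.93] 0.5113905598451827
14.9833
```

View pics/f.png

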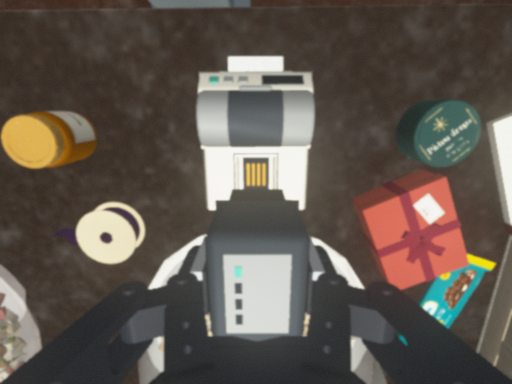

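Picture 6 shows the pack out and gripped squarely, with the empty printer bay still in place below. Before gripping, the pack looked about 2 mm off the jaw centre. I'll quantify that and apply the same bias to the bay.

```bash
python3 - <<'E'
from h import *
for n in("g1","l1"):
    im=cv2.imread(f"pics/{n}.png"); g=cv2.cvtColor(im,cv2.COLOR_BGR2GRAY)
    m=np.zeros_like(g); m[235:345,205:305]=((g>135)[235:345,205:305])*255
    k,l,s,c=cv2.connectedComponentsWithStats(m); i=1+s[1:,4].argmax()
    pts=np.argwhere(l==i)[:,::-1].astype(np.float32); print(n,s[i],c[i].round(2),cv2.minAreaRect(pts))
    K=np.load(f"pics/{n}.npz")["K"]
    for u in(c[i][0],): print("tool x mm at depth .17:",(u-K[0,2])/K[0,0]*170)
E
```

```text
g1 [ 218  256   70   81 5189] [253.75 294.62] ((252.5, 296.0), (80.0, 69.0), 90.0)
tool x mm at depth .17: -1.9384119480587823
l1 [ 223  254   69   80 5220] [257.53 292.65] ((257.0, 293.5), (79.0, 68.0), 90.0)
tool x mm at depth .17: 0.33004215835069045
```

```bash
python3 - <<'E'
from h import *
q=down(np.pi/2+.06); B=np.array([.4632,-.1926,0])
bot.move_linear(B+[0,0,.193],speed=.2,rotation=q); bot.move_linear(B+[0,0,.105],speed=.12); bot.wait(.3)
f0=bot.read_ft_force(); print(bot.read_position().round(4),bot.read_gripper_width(),bot.read_clock()); shot("i0")
for z in(.09,.084,.078,.072,.066,.060):
    h=bot.move_linear(B+[0,0,z],speed=.03,until_force=8); f=bot.read_ft_force()-f0
    print(z,h,bot.read_position().round(4),f.round(2))
    if h: break
print(bot.read_clock()); shot("i1"); cv2.imwrite("pics/g.png",cv2.resize(np.hstack([cv2.imread("pics/i0.png"),cv2.imread("pics/i1.png")]),(800,300)))
E
```

```text
[ 0.4635 -0.1928  0.1055] 0.5115608892744825 18.325
0.09 False [ 0.4631 -0.1926  0.0899] [-0.24  0.63 -0.42]
0.084 False [ 0.463  -0.1925  0.0838] [ 0.53  1.29 -0.28]
0.078 False [ 0.463  -0.1925  0.0777] [ 0.82  0.55 -0.26]
0.072 False [ 0.463  -0.1925  0.0717] [0.95 0.09 0.24]
0.066 False [ 0.463  -0.1925  0.0657] [ 0.16  0.72 -0.07]
0.06 False [ 0.4638 -0.1929  0.0605] [ 0.23 -0.07  7.38]
20.775
```

View pics/g.png

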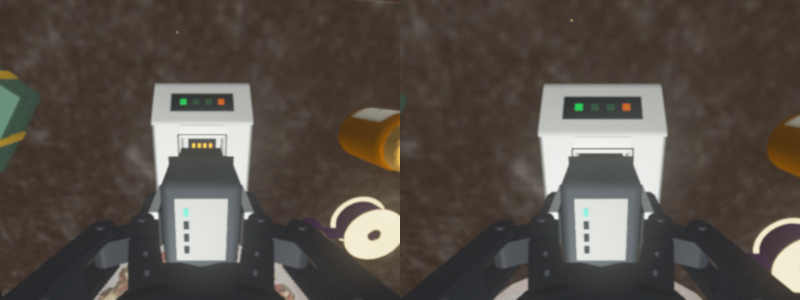

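Picture 7 shows the stem entering the bay with side forces under 1.5 N, and plate contact at about 7 N. I'll lower it further, release, then press the top with shut fingers.

```bash
python3 - <<'E'
from h import *
p=np.array([.4632,-.1926,0]); f0=bot.read_ft_force()
h=bot.move_linear(p+[0,0,.0545],speed=.02,until_force=9); print(h,bot.read_position().round(4),(bot.read_ft_force()-f0).round(2))
bot.set_gripper(1.0); bot.wait(.2); shot("r0")
bot.move_linear(p+[0,0,.17],speed=.15); bot.wait(.2); f0=bot.read_ft_force()
shot("r1")
bot.set_gripper(0.0,grasp_force=20); bot.move_linear(p+[0,0,.118],speed=.12); bot.wait(.2); f0=bot.read_ft_force()
h=bot.move_linear(p+[0,0,.099],speed=.02,until_force=4); z=bot.read_position()[2]; print("touch",h,z,(bot.read_ft_force()-f0).round(2),bot.read_clock())
for t in np.arange(.098,.0889,-.0015):
    h=bot.move_linear(p+[0,0,t],speed=.015,until_force=19); f=bot.read_ft_force()-f0; print(round(t,4),h,bot.read_position()[2].round(4),f.round(1))
    if h or f[2]>17: break
print(bot.read_clock())
E
```

```text
False [ 0.4638 -0.1929  0.0551] [-1.19 -0.43  3.05]
touch True 0.10409697156460493 [-1.14  0.85  4.81] 25.3917
0.098 False 0.0985 [-2.1  0.5  7.8]
0.0965 False 0.097 [-1.4  1.6  6.3]
0.095 False 0.0955 [-0.9  0.5  7. ]
0.0935 False 0.0941 [-2.2  0.8  7.9]
0.092 False 0.0938 [-4.7  2.3 20.8]
26.95
```

```bash
python3 - <<'E'
from h import *
p=np.array([.4632,-.1926,0])
for t in(.0955,.0975,.100): bot.move_linear(p+[0,0,t],speed=.02); bot.wait(.1); print(t,bot.read_ft_force().round(1))
bot.move_linear(p+[0,0,.17],speed=.15); bot.wait(.1); bot.set_gripper(1.0); shot("r2"); print(bot.read_ft_force().round(1),bot.read_clock())
o=[cv2.resize(cv2.imread(f"pics/{n}.png")[80:260,180:340],None,fx=2.5,fy=2.5,interpolation=cv2.INTER_CUBIC) for n in("r1","r2")]
cv2.imwrite("pics/i.png",np.hstack(o))
E
```

```text
0.0955 [-1.1 -0.4  7.3]
0.0975 [ 0.7  0.2 -0.6]
0.1 [ 0.1  0.2 -0.9]
[-1.5 -0.7 -0.3] 29.65
```

View pics/i.png

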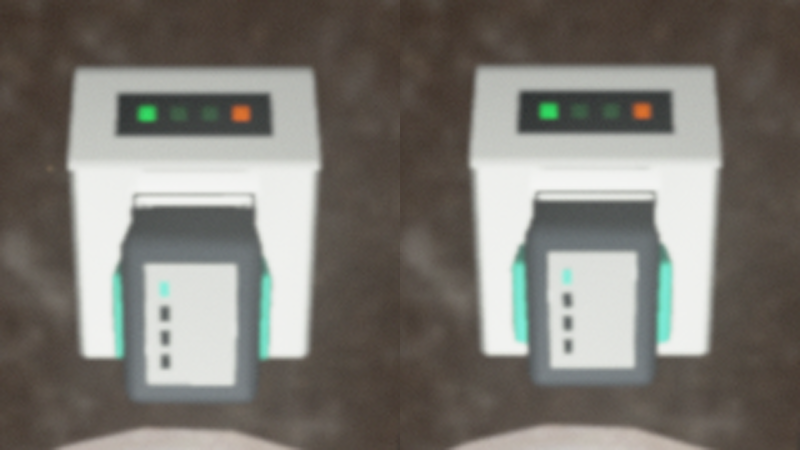

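Picture 8 (before and after the press) shows the pack down by about 8 mm and staying there. Both green buttons are out (about 5 mm each), it sits square, and the gripper is clear. I'm handing the job in.

```bash
python3 -c "
from h import *
p=np.array(bot.read_position()); bot.move_linear(p+[0,0,.05],speed=.15); print(bot.read_clock()); bot.close_job()"
```

```text
30.1333
the job is handed in; nothing more can be done
```

The battery pack is in the charger, pressed home and released. I handed the job in at 30.1 s of the 51 s allowed; no verdict is reported.

- **Unlatch and lift:** I squeezed both buttons with 35 N, to a jaw width of about 43 mm. The lift showed only the pack's weight, about 2 N. The wrist picture showed the printer still in place.
- **Insertion:** Side forces stayed under about 1.5 N. Before the grip the pack looked about 1.8 mm off the jaw centre sideways, so I applied that same correction to the bay position.
- **Release and press:** As expected, the pack rose about 8 mm on its spring plate when I let go. I then pressed its top with shut fingers, reaching about 21 N (7–8 N until it came up against the seal). I never saw the 10–15 N rise before the click, probably because the readings were 1.5 mm apart. The end point was just past home height.
- **Last checks:** When I backed off, contact was lost with the pack's top at about 96–97 mm, which is home height. The last picture shows the pack down and square with both buttons out, and the arm clear. I saw no contact with the jar, tin or gift box, but did not measure their positions again.

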